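# Turn the tagged container to the scanner

## Robot

A 6-joint arm with a two-finger parallel gripper is mounted at the origin on the work surface. World frame = base frame: x ahead of the robot, y to its left, z up, the work surface at z = 0. Lengths are in m, angles in rad, forces in N, time in s.
With the tool pointing down it reaches from about 0.375 to 0.975 m from the base axis. Payload 3.8 kg.
Tool frame: the origin (TCP) lies on the centre line of the jaws, within the pads' length; the fingertips stand 14 mm ahead of it and the grasp point (between the pads) lies 5 mm behind it (bot.finger_overhang is the distance from the TCP to the fingertips, in m); y points along the fingers, x is the direction in which the jaws open and shut, and the axes are right-handed (so a half turn about y gives the same grasp; the last joint's range is limited). The gripper opens to 85 mm and grips with 20 to 120 N. Pads are 22 mm wide; open, the fingers measure 114 mm over their backs; the gripper's body (76 mm by 85 mm) begins 54 mm behind the grasp point. The pads swing forward as they close: fully open they stand 13 mm farther back than shut.
Start: joints at [-1.343, 0.264, 1.604, -0, 1.274, -0.037], TCP at [0.177, -0.651, 0.245] pointing down, gripper open.
Joint ranges: [-2.63, 2.63], [-0.94, 2.18], [0.31, 2.57], [-1.31, 4.45], [0, 2.66], [-2.55, 2.55]. Speed limits (rad/s): [2.57, 2.57, 3.14, 3.14, 3.14, 3.14].

## Interface

Orientations are given as a rotation vector (axis times angle).
In Python, from workcell import readout, read_camera, bot, spotter gives the robot as it stands.
- The arm moves only by the tool jog_arm, never from a script. Its argument "increments" is a list of rows, each a list of 7 numbers: the shift along the tool's x, y, z in m, then the turn, a rotation vector about the tool's x, y, z in rad, then the opening, from 0 (shut) to 1 (fully open). A call has 1 to 10 rows; each row shifts and turns the pose as measured when the row begins, along the tool's axes as they then stand; what a row does not reach is not made up. A row lasts 1/8 s, in which the tool goes at most 62.5 mm and 10.7 degrees, less where a joint would pass 70% of its speed; a pose out of reach is approached as far as the arm can. A call with a gripper value outside its range is refused whole. The fingers move at their own pace and stop on an object; "force" is the grip in N (left out, the last holds). Time passes only in rows, so rows that do not move let the fingers close. It gives the time, the measured TCP pose, the force and the opening at its end, in the units of the state.
- readout.read_state(): the state, without advancing time (a new reading comes with each control period).
- read_camera(name): name is "scene" or "top"; returns a dict with "img" (400x640x3 uint8, blue, green, red), "range_z" (400x640 float32, m along the optical axis (not along the pixel's ray), 0 where there is no reading), "fx", "fy", "cx", "cy" (pixels), "world_from_camera" (4x4, takes a point from camera to world coordinates). Camera axes: x right, y down, z forward; pixel columns grow to the right and rows downward; lengths in m; the calibration is good to about 2 mm. A picture is of the moment at which its call begins.
- bot.finish_job(): hands the job in, once; it reports no verdict.
Trained networks look in a picture, given as the dict that the camera call returned (one of the last four; its "shot" number tells which), for a name from the list of things; names that differ only in an ending like _2 or _b are one class to them, and where a whole thing is asked for, a point or a joint stands for the part that bears it (a point fixed in the world has none). Each returns a list of dicts, best first, with "p" (0 to 1); they miss things now and then, are a little off and sometimes report something else, mostly with a low value. They report only what shows in the picture. A call takes as long as a camera call. They do not tell look-alikes from the thing itself.
- spotter.masks_of(picture, thing): "mask" (400x640 bool, what is visible of it) and "location" ([column, row] in pixels, amid what is visible of it).
- spotter.spot_point(picture, thing): "location" ([column, row] in pixels: a listed point, or the origin of a listed thing).
The state is a dict: "time": time; "q": joint angles; "joint_vel": joint speeds; "joint_torque": joint torques, N m; "tool_pos": TCP position; "tcp_rot": TCP orientation; "wrist_force": force on the tool from outside, world axes, zero at the start; "torque": the same for the moment, N m; "width": opening from 0.0 (shut) to 1.0 (fully open).
Only numpy, scipy, OpenCV 4.12 (cv2) and the standard library are available. Lean on these libraries where they do the work, as an engineer would, in place of code of your own. Each camera call takes 0.05 s, during which the arm holds its last target. There are 200 camera calls.

## Task

The packed instrument container on the packing turntable has to be scanned in. With the fingertips, push the turntable round by its rim until the end of the container that carries the tag plate squarely faces the scanner on its stand, then leave it at rest. Touch only the turntable: do not touch the container or shift it on the plate, and leave the things around it where they are.

Things in the scene. Friction and masses are not known exactly. Their poses are not given: they have to be found in the camera images.
- plate_centre (a point): Centre of the round grey turntable plate, on its top face, 30 mm above the counter; z (up) is its spin axis. Plate 300 mm in diameter, 16 mm thick, on a fixed foot 210 mm across. A black rubber mat 216 mm in diameter, 2 mm thick, covers its middle, under the container. Eight raised finger ribs on the rim's top face, 45 degrees apart, are there to push it round with a fingertip.
- rib (a point): Top middle of one of the eight finger ribs, 132 mm from the plate's axis, 42 mm above the counter; x points radially outwards. Each rib is a radial bar 30 mm long (117 to 147 mm from the axis), 10 mm wide, 12 mm tall above the plate. The other seven follow at steps of 45 degrees at the same radius; between them the rim's top is bare, flat and 30 mm above the counter.
- turntable (a joint): Angle of the turntable plate, rad, growing anticlockwise seen from above. It spins endlessly either way; the bearing drags (0.2 N m, so 1.5 to 2 N of push at the rim) and the plate stops when it is no longer pushed.
- container: Closed aluminium container, 150 mm long (its x), 84 mm wide, 46 mm tall (50 mm over two round filter caps on the lid), about 0.6 kg, loose on the mat within 10 mm of the plate's axis. Origin: centre of its underside, 32 mm above the counter. +x points out of the end with the tag plate; the -x end has only a wire bow handle standing out 20 mm. All of it lies within 108 mm of the plate's axis.
- tag (a point): Middle of the tag plate, a steel-framed white card with a bar code, 58 mm wide and 32 mm tall, leaning back so that it also shows from above, on the container's +x end, 90 mm from the container's centre and 23 mm above its underside; x points out of the container's tagged end.
- scanner: Grey bar code scanner gun with a black nose in a white stand fixed to the counter beside the turntable. Its origin is the spot it aims at: on the counter, exactly below the turntable's axis. +x points level from there to the scanner: the tag faces it when the container's +x points the same way. Scanner and stand reach from 225 to 370 mm from that axis, 105 mm wide, up to 200 mm tall.
- scanner_window (a point): Middle of the scanner's reading window, 242 mm from the turntable's axis and 125 mm above the counter; it looks towards the turntable's axis and down onto the container.
- spray_bottle: White upright spray bottle, 52 mm in diameter and 158 mm tall, loose; origin at the centre of its underside. Stands left of the turntable. Leave it alone.
- gallipot: Small open steel cup, 72 mm in diameter and 42 mm tall, loose; origin at the centre of its underside. Stands left of the turntable. Leave it alone.
- forceps: Steel ring-handled forceps lying flat, 138 mm long along its x axis and 62 mm wide over the finger rings, 8 mm tall, loose; origin about midway along it, on the counter. Lies beyond the turntable, away from the robot. Leave it alone.
Not all that is in view belongs to the job. There is more than one size of the container; the one meant has the size given above.

How it is judged:
By the outcome, as a careful person would: the job done as asked, in the order asked, and still so for the second after the job is handed in, with the robot touching nothing.
It also fails if it takes over 64 s, if anything falls off the work surface, if the arm or the gripper's body presses on something with over 40 N, if the wrist force passes 120 N, or if a joint passes its speed limit or range.

## Working session

There is one attempt and no reset: what is moved stays moved. The work goes in short steps, Python scripts to look and compute and a tool call to move; the robot and the scene stay as the last step left them, time stands still between calls to the robot, and variables do not carry over. Pictures are saved under pics/ and viewed, about 8 in all and at most 12, crops included, and the job is handed in when it is done.

Besides the shell and the picture viewer there is one more tool, called after "Request:" by a JSON object that holds its "op" and its "data", one argument or row to a line. jog_arm: Moves the arm, as the interface text tells. Its arguments: {"type":"object","properties":{"increments":{"type":"array"},"force":{"type":"number"}},"required":["increments"]}

```bash
mkdir -p pics
cat > h.py <<'E'
import numpy as np, cv2
from workcell import readout, read_camera, bot, spotter
def world(p,uv,z=None):
    """pixel->world; with depth, or on the plane at height z"""
    u,v=uv; T=p["world_from_camera"]; d=np.array([(u-p["cx"])/p["fx"],(v-p["cy"])/p["fy"],1])
    if z is None:
        w=p["range_z"][int(round(v)),int(round(u))]; return (T@np.r_[d*w,1])[:3]
    r=T[:3,:3]@d; return T[:3,3]+r*(z-T[2,3])/r[2]
E
cat > a.py <<'E'
from h import *
for n in("scene","top"):
    p=read_camera(n); cv2.imwrite(f"pics/{n}1.png",p["img"])
    print(n,p["world_from_camera"][:3,3].round(3))
    for t,z in(("plate_centre",.03),("rib",.042),("container",.032),("tag",.055),("scanner",0),("scanner_window",.125),("spray_bottle",0),("gallipot",0),("forceps",0)):
        for r in spotter.spot_point(p,t)[:9]:
            uv=r["location"]
            try: print(t,round(r["p"],2),np.round(uv),world(p,uv,z).round(3),world(p,uv).round(3))
            except Exception as e: print(t,r["p"],uv,e)
s=readout.read_state(); print(s)
E
python3 a.py
```

```text
scene [ 1.316 -0.375  0.803]
plate_centre 0.9 [292. 236.] [ 0.6   -0.073  0.03 ] [ 0.64  -0.09   0.074]
rib 0.78 [296. 269.] [ 0.724 -0.117  0.042] [ 0.723 -0.117  0.04 ]
container 0.91 [291. 235.] [ 0.594 -0.074  0.032] [ 0.634 -0.09   0.075]
container 0.8 [196. 203.] [ 0.323 -0.284  0.032] [ 0.323 -0.284  0.032]
container 0.64 [354. 182.] [0.458 0.227 0.032] [0.457 0.227 0.032]
tag 0.93 [319. 226.] [0.62  0.006 0.055] [0.628 0.001 0.063]
tag 0.92 [181. 213.] [ 0.381 -0.337  0.055] [ 0.52  -0.343  0.166]
tag 0.81 [354. 170.] [0.422 0.248 0.055] [ 1.316 -0.375  0.803]
scanner_window 0.78 [201. 224.] [ 0.535 -0.304  0.125] [ 0.391 -0.291 -0.   ]
spray_bottle 0.92 [372. 238.] [0.688 0.149 0.   ] [0.709 0.132 0.027]
gallipot 0.94 [355. 210.] [ 0.553  0.175 -0.   ] [0.584 0.153 0.032]
forceps 0.8 [339. 281.] [ 0.783 -0.02   0.   ] [ 0.787 -0.023  0.007]
top [0.345 0.033 1.085]
plate_centre 0.66 [341. 188.] [ 0.595 -0.078  0.03 ] [ 0.583 -0.072  0.08 ]
rib 0.96 [346. 142.] [ 0.724 -0.113  0.042] [ 0.723 -0.113  0.043]
container 0.86 [228. 269.] [0.416 0.252 0.032] [0.416 0.252 0.034]
cont
[... 506 characters left out ...]
 0.   ] [ 0.797 -0.018  0.005]
{'time': 1.0, 'q': array([-1.34290174e+00,  2.63880955e-01,  1.60398255e+00,  3.69173998e-05,
        1.27369976e+00, -3.68896954e-02]), 'joint_vel': array([-2.98415502e-04,  3.62764624e-05,  8.46227086e-05, -3.68559483e-04,
       -1.44327722e-03,  1.41925981e-04]), 'joint_torque': array([ 7.48445564e-04, -5.15078580e+01, -3.67735720e+01,  2.10769497e-05,
        8.30553781e-04, -9.30649520e-06]), 'tool_pos': array([ 0.1766655 , -0.65147533,  0.24530201]), 'tcp_rot': array([-1.32288133,  1.0119285 , -1.01200368]), 'wrist_force': array([ 0.58513272,  0.33220827, -0.68314488]), 'torque': array([-0.00295315,  0.04517167,  0.01834285]), 'width': 1.004760289144264}
```

```bash
python3 -c "
import cv2
a=cv2.imread('pics/top1.png')[70:330,180:500];cv2.imwrite('pics/top1c.png',cv2.resize(a,None,fx=2.3,fy=2.3,interpolation=2))
a=cv2.imread('pics/scene1.png')[100:340,120:440];cv2.imwrite('pics/scene1c.png',cv2.resize(a,None,fx=2.3,fy=2.3,interpolation=2))"
```

```text
(no output)
```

View pics/top1c.png

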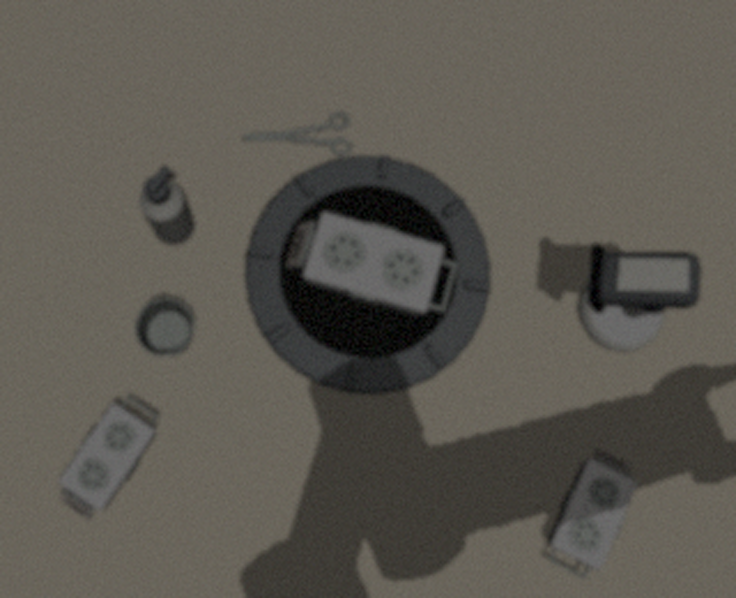

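View pics/scene1c.png

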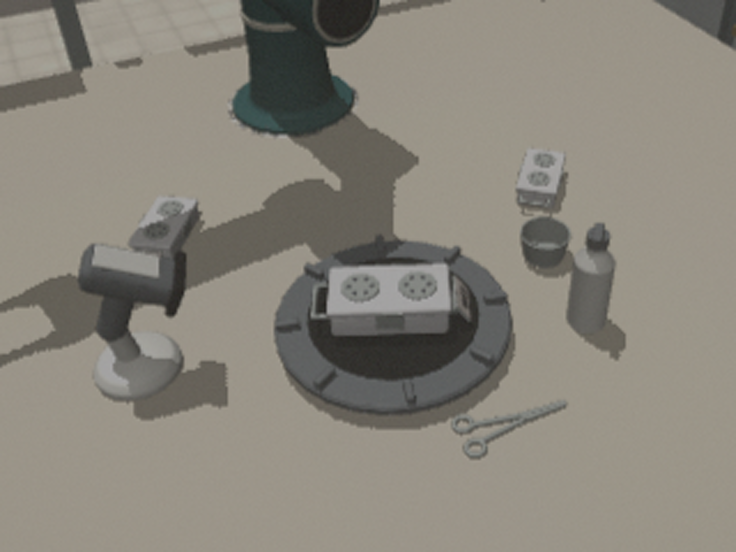

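```bash
cat > m.py <<'E'
from h import *
from scipy.optimize import least_squares
def cloud(p):
    v,u=np.nonzero(p["range_z"]>0); w=p["range_z"][v,u]
    c=np.c_[(u-p["cx"])/p["fx"]*w,(v-p["cy"])/p["fy"]*w,w,np.ones_like(w)]
    return u,v,(c@p["world_from_camera"].T)[:,:3]
def rect(P):
    (c,(a,b),t)=cv2.minAreaRect((P*1000).astype(np.float32)); t=np.radians(t+(90 if b>a else 0)); return np.array(c)/1000,max(a,b),min(a,b),np.degrees(t)
C0=np.array([.597,-.075])
def measure(tag):
    for n in("scene","top"):
        p=read_camera(n); cv2.imwrite(f"pics/{n}{tag}.png",p["img"]); u,v,P=cloud(p)
        R=np.linalg.norm(P[:,:2]-C0,axis=1)
        m=(abs(P[:,2]-.031)<.006)&(R<.165)&(R>.115)
        hull=cv2.convexHull((P[m][:,:2]*1000).astype(np.float32))[:,0]/1000
        f=least_squares(lambda q:np.hypot(*(hull-q[:2]).T)-q[2],[*C0,.15],loss="soft_l1",f_scale=.002).x
        print(n,"plate fit",f.round(4),"z",np.median(P[m][:,2]).round(4),m.sum())
        m=(abs(P[:,2]-.079)<.008)&(R<.11)
        if m.sum()>50: print(" lid",rect(P[m][:,:2]),np.median(P[m][:,2]).round(4), "mean",P[m].mean(0).round(4))
        m=(R>.2)&(R<.4)&(P[:,2]>.02)&(P[:,2]<.22)&(P[:,1]<-.2)&(abs(P[:,0]-.53)<.11)
        for a,b in((.02,.06),(.06,.1),(.1,.15),(.15,.21)):
            k=m&(P[:,2]>=a)&(P[:,2]<b)
            if k.sum()>8: print(" scn",a,b,k.sum(),P[k].mean(0).round(3), rect(P[k][:,:2]))
        for t,z in(("tag",.055),("rib",.042),("scanner_window",.125),("scanner",0)):
            for r in spotter.spot_point(p,t):
                w=world(p,r["location"],z)[:2]-C0
                if np.hypot(*w)<.26: print(" ",t,round(r["p"],2),"r",np.hypot(*w).round(3),"ang",np.degrees(np.arctan2(w[1],w[0])).round(1))
        for r in spotter.masks_of(p,"scanner")[:1]:
            k=r["mask"][v,u]&(P[:,2]>.01)&(P[:,2]<.22); print(" scanner mask",round(r["p"],2),k.sum(),P[k].mean(0).round(3),rect(P[k&(P[:,2]>.1)][:,:2]))
if __name__=="__main__":
    import sys; measure(sys.argv[1])
    s=readout.read_state(); from scipy.spatial.transform import Rotation as Ro
    print(s["time"],s["tool_pos"],s["q"].round(3),"\n",Ro.from_rotvec(s["tcp_rot"]).as_matrix().round(3))
E
python3 m.py 2
```

```text
scene plate fit [ 0.5995 -0.0774  0.1485] z 0.0293 2224
 lid (array([ 0.59695642, -0.08022601]), 149.73411560058594, 91.73118591308594, np.float64(66.74320983886719)) 0.0777 mean [ 0.6015 -0.0827  0.0778]
 scn 0.02 0.06 510 [ 0.522 -0.379  0.028] (array([ 0.51734167, -0.37894363]), 85.42830657958984, 78.50436401367188, np.float64(103.10786056518555))
 scn 0.06 0.1 141 [ 0.521 -0.393  0.082] (array([ 0.51820148, -0.3921937 ]), 40.64748764038086, 20.158273696899414, np.float64(75.07138061523438))
 scn 0.1 0.15 450 [ 0.541 -0.344  0.134] (array([ 0.53661749, -0.34474792]), 106.73258209228516, 65.22648620605469, np.float64(95.7536301612854))
 scn 0.15 0.21 694 [ 0.528 -0.367  0.168] (array([ 0.52229694, -0.35626581]), 103.5226821899414, 58.062904357910156, np.float64(73.5562515258789))
  tag 0.65 r 0.088 ang 72.5
  scanner_window 0.74 r 0.241 ang 36.1
top plate fit [ 0.599  -0.0733  0.1488] z 0.03 3152
 lid (array([ 0.59899603, -0.07431845]), 156.54188537597656, 89.96068572998047, np.float64(66.48612976074219)) 0.0787 mean [ 0.5963 -0.0769  0.0788]
 scn 0.02 0.06 326 [ 0.494 -0.37   0.02
[... 257 characters left out ...]
scn 0.1 0.15 240 [ 0.525 -0.311  0.144] (array([ 0.5237373 , -0.34186905]), 90.9425048828125, 66.55840301513672, np.float64(75.76602172851562))
 scn 0.15 0.21 946 [ 0.516 -0.355  0.169] (array([ 0.52069708, -0.3517337 ]), 107.33036804199219, 61.83488082885742, np.float64(74.45610809326172))
  tag 0.85 r 0.09 ang 69.5
  rib 0.94 r 0.136 ang -18.6
  scanner_window 0.79 r 0.24 ang -105.2
 scanner mask 0.85 1740 [ 0.51  -0.353  0.12 ] (array([ 0.51952136, -0.35064554]), 108.98106384277344, 65.4565658569336, np.float64(74.12395477294922))
1.6 [ 0.17666169 -0.65147336  0.24528734] [-1.343  0.264  1.604  0.     1.274 -0.037] 
 [[ 0.262  0.     0.965]
 [-0.965 -0.     0.262]
 [ 0.    -1.     0.   ]]
```

Request:
{"op": "jog_arm", "data": {
  "increments": [
    [-0.038,0,0.0434,0,0,0,0],
    [-0.038,0,0.0434,0,0,0,0],
    [-0.038,0,0.0434,0,0,0,0],
    [-0.038,0,0.0434,0,0,0,0],
    [-0.038,0,0.0434,0,0,0,0],
    [-0.038,0,0.0434,0,0,0,0],
    [-0.038,0,0.0434,0,0,0,0],
    [-0.038,0,0.0434,0,0,0,0],
    [0,0,0,0,-0.15,0,0],
    [0,0,0,0,-0.15,0,0]
  ]
}}

```text
time: 2.85
tool_pos: [0.441, -0.2564, 0.2465]
tcp_rot: [-1.428, 0.772, -0.784]
wrist_force: [0.2, -1.0, 0.3]
width: -0.0
```

```bash
cat > s.py <<'E'
from h import *
import sys
from scipy.spatial.transform import Rotation as Ro
C=np.array([.599,-.0752]); th=float(sys.argv[1]); r=float(sys.argv[2]); z=float(sys.argv[3])
s=readout.read_state(); R=Ro.from_rotvec(s["tcp_rot"]).as_matrix(); p=s["tool_pos"]
d=p[:2]-C; print("t",s["time"],"pos",p.round(4),"r",np.hypot(*d).round(4),"ang",(np.degrees(np.arctan2(d[1],d[0]))%360).round(1),"phi",np.degrees(np.arctan2(R[1,2],R[0,2])).round(1),"F",s["wrist_force"].round(1),"q",s["q"].round(2),"w",s["width"].round(2),"tilt",R[2].round(3))
a=np.radians(th); g=np.r_[C+r*np.array([np.cos(a),np.sin(a)]),z]
c=np.array([-np.cos(a),-np.sin(a),0]); y=np.array([0,0,-1.]); G=np.c_[np.cross(y,c),y,c]
print("tool shift",(R.T@(g-p)).round(4),"turn",Ro.from_matrix(R.T@G).as_rotvec().round(3))
E
python3 s.py 222 .138 .12
```

```text
Traceback (most recent call last):
  File "s.py", line 6, in <module>
    d=p[:2]-C; print("t",s["time"],"pos",p.round(4),"r",np.hypot(*d).round(4),"ang",(np.degrees(np.arctan2(d[1],d[0]))%360).round(1),"phi",np.degrees(np.arctan2(R[1,2],R[0,2])).round(1),"F",s["wrist_force"].round(1),"q",s["q"].round(2),"w",s["width"].round(2),"tilt",R[2].round(3))
                                                                                                                                                                                                                                                ^^^^^^^^^^^^^^^^
AttributeError: 'float' object has no attribute 'round'
```

```bash
sed -i 's/s\["width"\].round(2)/round(s["width"],2)/' s.py; python3 s.py 222 .138 .12
```

```text
t 2.85 pos [ 0.441  -0.2564  0.2465] r 0.2404 ang 228.9 phi 32.8 F [ 0.2 -1.   0.3] q [-0.58 -0.06  1.95 -0.    1.24  0.42] w -0.0 tilt [ 0.007 -1.     0.003]
tool shift [-0.0455  0.1264  0.0944] turn [-0.002 -0.16   0.007]
```

Request:
{"op": "jog_arm", "data": {
  "increments": [
    [-0.02,0,0.047,0,-0.05,0.007,0],
    [-0.02,0,0.047,0,-0.05,0,0],
    [0,0.04,0,0,-0.05,0,0],
    [0,0.04,0,0,0,0,0],
    [0,0.04,0,0,0,0,0],
    [0,0,0,0,0,0,0]
  ]
}}

```text
time: 3.6
tool_pos: [0.501, -0.1674, 0.1269]
tcp_rot: [-1.467, 0.649, -0.663]
wrist_force: [-0.8, 0.5, 0.0]
width: 0.002
```

```bash
python3 s.py 222 .138 .05; python3 -c "
from h import *
p=read_camera('scene');cv2.imwrite('pics/s3.png',cv2.resize(p['img'][100:340,120:440],None,fx=2.3,fy=2.3,interpolation=2))"
```

```text
t 3.6 pos [ 0.501  -0.1674  0.1269] r 0.1346 ang 223.3 phi 41.9 F [-0.8  0.5  0. ] q [-0.37  0.09  2.04  0.    1.    0.47] w 0.0 tilt [ 0.007 -1.     0.006]
tool shift [-0.0035  0.0769 -0.0039] turn [-0.006 -0.002  0.007]
```

View pics/s3.png

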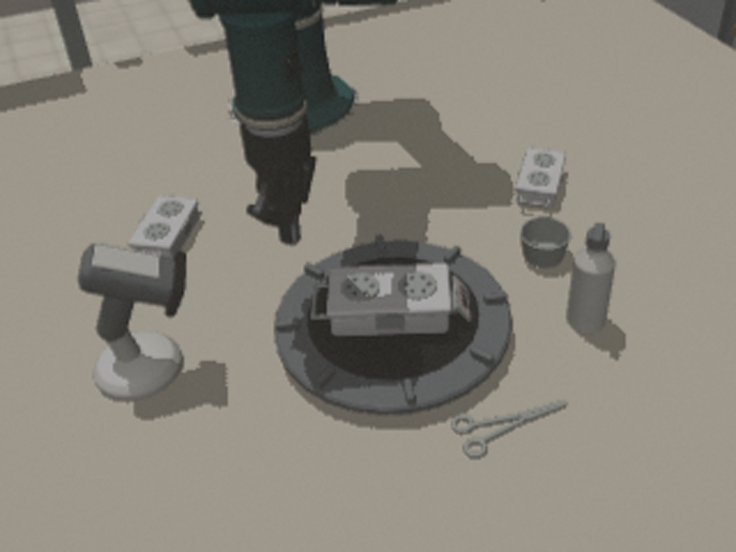

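The fingertips, at crop (290,238), hang over the rim. They are behind the rib at (317,270) on the scanner side, with the container and scanner clear, so I'm descending.

Request:
{"op": "jog_arm", "data": {
  "increments": [
    [-0.003,0.03,-0.004,-0.005,0,0.007,0],
    [0,0.025,0,0,0,0,0],
    [0,0.012,0,0,0,0,0],
    [0,0.007,0,0,0,0,0],
    [0,0,0,0,0,0,0]
  ]
}}

```text
time: 4.28
tool_pos: [0.5077, -0.173, 0.065]
tcp_rot: [-1.467, 0.637, -0.676]
wrist_force: [0.5, 0.7, -0.3]
width: 0.001
```

```bash
python3 s.py 222 .138 .048
```

```text
t 4.275 pos [ 0.5077 -0.173   0.065 ] r 0.1337 ang 227.0 phi 41.8 F [ 0.5  0.7 -0.3] q [-0.38  0.17  2.08  0.    0.87  0.47] w 0.0 tilt [ 0.021 -1.     0.011]
tool shift [-0.0119  0.0167 -0.005 ] turn [-0.011 -0.003  0.021]
```

Request:
{"op": "jog_arm", "data": {
  "increments": [
    [-0.012,0,-0.005,-0.011,0,0.021,0],
    [0,0,0,0,0,0,0]
  ]
}}

```text
time: 4.53
tool_pos: [0.4963, -0.1674, 0.0663]
tcp_rot: [-1.469, 0.656, -0.658]
wrist_force: [0.1, 0.3, 0.2]
width: 0.002
```

```bash
python3 s.py 222 .138 .048
```

```text
t 4.525 pos [ 0.4963 -0.1674  0.0663] r 0.138 ang 221.9 phi 41.8 F [0.1 0.3 0.2] q [-0.37  0.16  2.09  0.    0.89  0.47] w 0.0 tilt [ 0.001 -1.     0.001]
tool shift [0.0002 0.0183 0.    ] turn [-0.001 -0.003  0.001]
```

Corrects well. Descend the last 18 mm.

Request:
{"op": "jog_arm", "data": {
  "increments": [
    [0,0.01,0,0,0,0,0],
    [0,0.008,0,0,0,0,0],
    [0,0,0,0,0,0,0]
  ]
}}

```text
time: 4.9
tool_pos: [0.4964, -0.1674, 0.0474]
tcp_rot: [-1.469, 0.655, -0.658]
wrist_force: [-0.0, -0.6, -0.5]
width: -0.002
```

```bash
python3 s.py 222 .138 .047
```

```text
t 4.9 pos [ 0.4964 -0.1674  0.0474] r 0.1379 ang 221.9 phi 41.8 F [-0.  -0.6 -0.5] q [-0.37  0.19  2.1   0.    0.85  0.47] w -0.0 tilt [ 0.002 -1.     0.001]
tool shift [ 0.0001  0.0004 -0.0001] turn [-0.001 -0.003  0.002]
```

Request:
{"op": "jog_arm", "data": {
  "increments": [
    [-0.008,0,0.0002,0,0.06,0,0],
    [-0.011,0,0.0005,0,0.08,0,0],
    [-0.011,0,0.0005,0,0.08,0,0],
    [-0.011,0,0.0005,0,0.08,0,0],
    [-0.011,0,0.0005,0,0.08,0,0],
    [-0.011,0,0.0005,0,0.08,0,0]
  ]
}}

```text
time: 5.65
tool_pos: [0.4668, -0.1139, 0.0469]
tcp_rot: [-1.322, 1.016, -1.023]
wrist_force: [-1.2, -1.0, 1.5]
width: 0.005
```

```bash
python3 s.py 172 .138 .047
```

```text
t 5.65 pos [ 0.4668 -0.1139  0.0469] r 0.1377 ang 196.3 phi 14.6 F [-1.2 -1.   1.5] q [-0.29  0.12  2.19 -0.01  0.84  1.03] w 0.0 tilt [ 0.005 -1.     0.   ]
tool shift [-0.0572 -0.0004  0.0103] turn [-0.001  0.395  0.005]
```

Request:
{"op": "jog_arm", "data": {
  "increments": [
    [-0.0117,0,0.0005,0,0.085,0.003,0],
    [-0.0117,0,0.0005,0,0.085,0,0],
    [-0.0117,0,0.0005,0,0.085,0,0],
    [-0.0117,0,0.0005,0,0.085,0,0],
    [-0.0117,0,0.0005,0,0.085,0,0],
    [0.005,0,0,0,0,0,0],
    [0,-0.03,0,0,0,0,0],
    [0,0,0,0,0,0,0]
  ]
}}

```text
time: 6.65
tool_pos: [0.4618, -0.0616, 0.0769]
tcp_rot: [-1.127, 1.339, -1.341]
wrist_force: [0.5, 0.7, -0.3]
width: -0.003
```

```bash
python3 s.py 222 .138 .075; python3 m.py 3 | grep -v scn; python3 -c "
from h import *
a=cv2.imread('pics/top3.png')[70:330,180:500];cv2.imwrite('pics/top3c.png',cv2.resize(a,None,fx=2.3,fy=2.3,interpolation=2))"
```

```text
t 6.65 pos [ 0.4618 -0.0616  0.0769] r 0.1379 ang 174.3 phi -10.1 F [ 0.5  0.7 -0.3] q [-0.18  0.05  2.2  -0.01  0.9   1.57] w -0.0 tilt [ 0.006 -1.    -0.003]
tool shift [0.0982 0.0023 0.0528] turn [ 0.005 -0.91   0.004]
scene plate fit [ 0.6    -0.0775  0.1481] z 0.0292 2146
 lid (array([ 0.59489172, -0.07820016]), 151.45513916015625, 90.89300537109375, np.float64(18.67447280883789)) 0.0777 mean [ 0.6013 -0.0803  0.0778]
  tag 0.92 r 0.089 ang 21.2
  rib 0.86 r 0.135 ang -61.0
  scanner_window 0.95 r 0.244 ang -104.6
 scanner mask 0.76 2044 [ 0.53  -0.368  0.1  ] (array([ 0.52266687, -0.35438437]), 108.10626983642578, 63.47716522216797, np.float64(73.33987426757812))
top plate fit [ 0.5991 -0.0733  0.1486] z 0.0301 2134
 lid (array([ 0.61945154, -0.06817564]), 109.06658172607422, 86.85269927978516, np.float64(21.179126739501953)) 0.0788 mean [ 0.6271 -0.0684  0.0788]
  tag 0.96 r 0.083 ang 24.0
  rib 0.91 r 0.134 ang -63.9
  scanner_window 0.73 r 0.243 ang -106.5
 scanner mask 0.67 1717 [ 0.51  -0.352  0.121] (array([ 0.51849121, -0.35077942]), 109.22643280029297, 63.737098693847656, np.float64(74.40625762939453))
7.25 [ 0.45930817 -0.06055011  0.07446045] [-0.181  0.048  2.198 -0.007  0.904  1.572] 
 [[-0.177 -0.01   0.984]
 [-0.984 -0.004 -0.177]
 [ 0.006 -1.    -0.009]]
```

View pics/top3c.png

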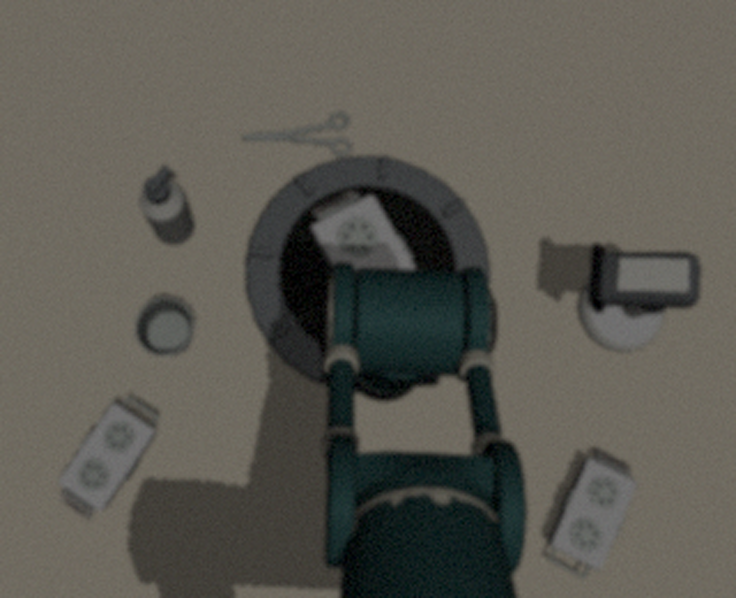

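Request:
{"op": "jog_arm", "data": {
  "increments": [
    [0.0206,0,0.0016,0.005,-0.15,0.004,0],
    [0.0206,0,0.0016,0,-0.15,0,0],
    [0.0206,0,0.0016,0,-0.15,0,0],
    [0.0206,0,0.0016,0,-0.15,0,0],
    [0.0206,0,0.0016,0,-0.15,0,0],
    [0.012,0,0.0005,0,-0.09,0,0],
    [0,0,0,0,0,0,0]
  ]
}}

```text
time: 8.12
tool_pos: [0.4884, -0.1717, 0.0744]
tcp_rot: [-1.461, 0.69, -0.685]
wrist_force: [0.2, -0.8, 0.2]
width: -0.006
```

```bash
python3 s.py 222.5 .138 .047
```

```text
t 8.125 pos [ 0.4884 -0.1717  0.0744] r 0.1467 ang 221.1 phi 39.6 F [ 0.2 -0.8  0.2] q [-0.39  0.14  2.09 -0.    0.91  0.5 ] w -0.01 tilt [-0.002 -1.    -0.003]
tool shift [0.0032 0.0273 0.0089] turn [ 0.003 -0.051 -0.002]
```

Correct, descend, then push a second time.

Request:
{"op": "jog_arm", "data": {
  "increments": [
    [0.003,0,0.009,0.003,-0.05,-0.002,0],
    [0,0,0,0,0,0,0],
    [0,0.014,0,0,0,0,0],
    [0,0.013,0,0,0,0,0],
    [0,0,0,0,0,0,0]
  ]
}}

```text
time: 8.75
tool_pos: [0.4948, -0.1664, 0.0444]
tcp_rot: [-1.471, 0.655, -0.649]
wrist_force: [0.1, -0.3, 0.2]
width: -0.003
```

```bash
python3 s.py 172 .138 .047
```

```text
t 8.75 pos [ 0.4948 -0.1664  0.0444] r 0.1385 ang 221.2 phi 42.2 F [ 0.1 -0.3  0.2] q [-0.37  0.2   2.1   0.    0.85  0.46] w -0.0 tilt [-0.003 -1.    -0.001]
tool shift [-0.1037 -0.0023  0.05  ] turn [ 0.003  0.875 -0.003]
```

Request:
{"op": "jog_arm", "data": {
  "increments": [
    [-0.008,-0.0025,0.0002,0.003,0.06,-0.003,0],
    [-0.011,0,0.0005,0,0.08,0,0],
    [-0.011,0,0.0005,0,0.08,0,0],
    [-0.011,0,0.0005,0,0.08,0,0],
    [-0.011,0,0.0005,0,0.08,0,0],
    [-0.0117,0,0.0005,0,0.085,0.001,0],
    [-0.0117,0,0.0005,0,0.085,0.001,0],
    [-0.0117,0,0.0005,0,0.085,0,0],
    [-0.0117,0,0.0005,0,0.085,0,0],
    [-0.0117,0,0.0005,0,0.085,0,0]
  ]
}}

```text
time: 10.0
tool_pos: [0.4598, -0.066, 0.0462]
tcp_rot: [-1.163, 1.28, -1.285]
wrist_force: [-0.9, -1.8, 0.3]
width: 0.002
```

```bash
python3 s.py 172 .138 .047
```

```text
t 10.0 pos [ 0.4598 -0.066   0.0462] r 0.1395 ang 176.2 phi -5.7 F [-0.9 -1.8  0.3] q [-0.19  0.09  2.22 -0.    0.83  1.48] w 0.0 tilt [ 0.003 -1.     0.001]
tool shift [-0.0102 -0.0008  0.0016] turn [-0.001  0.04   0.003]
```

Request:
{"op": "jog_arm", "data": {
  "increments": [
    [-0.01,0,0.0015,0,0.04,0.002,0],
    [0,0,0,0,0,0,0],
    [0.005,0,0,0,0,0,0],
    [0,-0.03,0,0,0,0,0],
    [0.0206,0,0.0016,0,-0.15,0,0],
    [0.0206,0,0.0016,0,-0.15,0,0],
    [0.0206,0,0.0018,0,-0.15,0,0],
    [0.0206,0,0.0028,0,-0.15,0,0],
    [0.0206,0,0.0028,0,-0.15,0,0],
    [0.015,0,0.0028,0,-0.12,0,0]
  ]
}}

```text
time: 11.25
tool_pos: [0.4979, -0.1754, 0.0766]
tcp_rot: [-1.48, 0.634, -0.633]
wrist_force: [-0.4, 0.3, 0.1]
width: 0.0
```

```bash
python3 m.py 4 | grep -v scn;python3 s.py 222.5 .138 .047
```

```text
scene plate fit [ 0.6003 -0.0773  0.1482] z 0.0293 2148
 lid (array([ 0.59406641, -0.07646771]), 152.5440673828125, 88.35802459716797, np.float64(154.2085189819336)) 0.0778 mean [ 0.6016 -0.0787  0.0779]
  tag 0.78 r 0.08 ang -21.9
  tag 0.22 r 0.218 ang 88.8
  scanner_window 0.95 r 0.246 ang -105.1
 scanner mask 0.66 2056 [ 0.53  -0.368  0.1  ] (array([ 0.52516193, -0.35471234]), 108.68325805664062, 64.67794799804688, np.float64(76.56163787841798))
top plate fit [ 0.5993 -0.0731  0.1487] z 0.0301 2518
 lid (array([ 0.59803748, -0.07372711]), 156.88270568847656, 89.62580108642578, np.float64(154.80254364013672)) 0.0787 mean [ 0.5932 -0.0715  0.0787]
  tag 0.94 r 0.076 ang -24.1
  rib 0.86 r 0.14 ang -104.7
  scanner 0.2 r 0.002 ang 34.7
 scanner mask 0.85 951 [ 0.505 -0.371  0.133] (array([ 0.51491266, -0.36974725]), 70.90382385253906, 57.528343200683594, np.float64(74.26856231689453))
11.85 [ 0.49761299 -0.17347617  0.07671652] [-0.381  0.156  2.073 -0.004  0.914  0.435] 
 [[ 0.687 -0.002  0.727]
 [-0.727 -0.003  0.687]
 [ 0.001 -1.    -0.003]]
t 11.85 pos [ 0.4976 -0.1735  0.0767] r 0.1412 ang 224.1 phi 43.4 F [-0.4 -0.8 -0.1] q [-0.38  0.16  2.07 -0.    0.91  0.44] w -0.0 tilt [ 0.001 -1.    -0.003]
tool shift [-0.0039  0.0297  0.0033] turn [0.003 0.016 0.001]
```

Request:
{"op": "jog_arm", "data": {
  "increments": [
    [-0.005,0,0.0033,0.003,0.016,0,0],
    [0,0,0,0,0,0,0],
    [0,0.014,0,0,0,0,0],
    [0,0.013,0,0,0,0,0],
    [0,0,0,0,0,0,0]
  ]
}}

```text
time: 12.48
tool_pos: [0.4959, -0.1665, 0.0473]
tcp_rot: [-1.472, 0.649, -0.648]
wrist_force: [-0.4, 0.5, 0.5]
width: -0.003
```

```bash
python3 s.py 170 .138 .047
```

```text
t 12.475 pos [ 0.4959 -0.1665  0.0473] r 0.1377 ang 221.5 phi 42.4 F [-0.4  0.5  0.5] q [-0.37  0.19  2.1  -0.    0.85  0.46] w -0.0 tilt [-0. -1. -0.]
tool shift [-0.1072  0.0003  0.0536] turn [ 0.001  0.915 -0.   ]
```

Request:
{"op": "jog_arm", "data": {
  "increments": [
    [-0.008,0,0.0002,0,0.06,0,0],
    [-0.011,0,0.0005,0,0.08,0,0],
    [-0.011,0,0.0005,0,0.08,0,0],
    [-0.011,0,0.0005,0,0.08,0,0],
    [-0.011,0,0.0005,0,0.08,0,0],
    [-0.0117,0,0.0005,0,0.085,0.001,0],
    [-0.0117,0,0.0005,0,0.085,0.001,0],
    [-0.0117,0,0.0005,0,0.085,0,0],
    [-0.0117,0,0.0005,0,0.085,0,0],
    [-0.0117,0,0.0005,0,0.085,0,0]
  ]
}}

```text
time: 13.72
tool_pos: [0.4607, -0.0671, 0.0464]
tcp_rot: [-1.171, 1.276, -1.278]
wrist_force: [-0.9, -1.9, 1.8]
width: 0.001
```

```bash
python3 s.py 170 .138 .047
```

```text
t 13.725 pos [ 0.4607 -0.0671  0.0464] r 0.1385 ang 176.7 phi -5.2 F [-0.9 -1.9  1.8] q [-0.19  0.09  2.21 -0.01  0.84  1.47] w 0.0 tilt [ 0.005 -1.    -0.003]
tool shift [-0.0161 -0.0007  0.0009] turn [0.003 0.083 0.005]
```

Request:
{"op": "jog_arm", "data": {
  "increments": [
    [-0.0117,0,0.0005,0,0.07,0.003,0],
    [-0.005,0,0.0,0,0.02,0.002,0],
    [0.005,0,0,0,0,0,0],
    [0,-0.03,0,0,0,0,0],
    [0.0206,0,0.0016,0,-0.15,0,0],
    [0.0206,0,0.0016,0,-0.15,0,0],
    [0.0206,0,0.0018,0,-0.15,0,0],
    [0.0206,0,0.0028,0,-0.15,0,0],
    [0.0206,0,0.0028,0,-0.15,0,0],
    [0.018,0,0.0028,0,-0.15,0,0]
  ]
}}

```text
time: 14.98
tool_pos: [0.4969, -0.1729, 0.0764]
tcp_rot: [-1.477, 0.642, -0.636]
wrist_force: [0.4, 0.8, 0.4]
width: 0.001
```

```bash
python3 m.py 5 | grep -v scn;python3 s.py 221.5 .138 .047
```

```text
scene plate fit [ 0.5997 -0.0777  0.148 ] z 0.0293 2145
 lid (array([ 0.59655682, -0.07414998]), 150.33984375, 91.30482482910156, np.float64(109.27429008483887)) 0.0777 mean [ 0.6022 -0.0773  0.0778]
  tag 0.63 r 0.079 ang -73.6
  rib 0.92 r 0.123 ang -153.2
  scanner_window 0.96 r 0.239 ang -103.5
 scanner mask 0.9 2053 [ 0.53  -0.368  0.1  ] (array([ 0.52112506, -0.35379504]), 107.87355041503906, 64.12928009033203, np.float64(71.39588165283203))
top plate fit [ 0.5991 -0.0731  0.1487] z 0.0301 2492
 lid (array([ 0.59864862, -0.07378496]), 158.11093139648438, 89.94456481933594, np.float64(108.99913787841797)) 0.0788 mean [ 0.5956 -0.0696  0.0789]
  tag 0.87 r 0.083 ang -68.4
  rib 0.74 r 0.141 ang -150.2
 scanner mask 0.69 953 [ 0.506 -0.37   0.135] (array([ 0.51584167, -0.36700745]), 69.21442413330078, 57.530879974365234, np.float64(73.26873779296875))
15.575 [ 0.49677029 -0.17107841  0.07663197] [-0.378  0.155  2.074 -0.003  0.916  0.447] 
 [[ 0.68  -0.004  0.733]
 [-0.733 -0.001  0.68 ]
 [-0.002 -1.    -0.004]]
t 15.575 pos [ 0.4968 -0.1711  0.0766] r 0.1402 ang 223.2 phi 42.9 F [ 0.3  1.1 -0.2] q [-0.38  0.15  2.07 -0.    0.92  0.45] w -0.0 tilt [-0.002 -1.    -0.004]
tool shift [-0.0039  0.0296  0.0023] turn [ 0.004  0.024 -0.002]
```

Request:
{"op": "jog_arm", "data": {
  "increments": [
    [-0.004,0,0.0023,0.003,0.024,0,0],
    [0,0,0,0,0,0,0],
    [0,0.014,0,0,0,0,0],
    [0,0.013,0,0,0,0,0],
    [0,0,0,0,0,0,0],
    [-0.008,0,0.0002,0,0.06,0,0],
    [-0.011,0,0.0005,0,0.08,0,0],
    [-0.011,0,0.0005,0,0.08,0,0],
    [-0.011,0,0.0005,0,0.08,0,0]
  ]
}}

```text
time: 16.7
tool_pos: [0.4732, -0.1322, 0.0465]
tcp_rot: [-1.378, 0.902, -0.898]
wrist_force: [-1.0, -2.1, 0.5]
width: 0.001
```

```bash
python3 s.py 182 .138 .047; python3 m.py 6 | grep -v scn
```

```text
t 16.7 pos [ 0.4732 -0.1322  0.0465] r 0.1381 ang 204.4 phi 23.6 F [-1.  -2.1  0.5] q [-0.32  0.14  2.16 -0.    0.84  0.84] w 0.0 tilt [-0.001 -1.    -0.003]
tool shift [-0.0527 -0.0005  0.0098] turn [ 0.003  0.378 -0.001]
scene plate fit [ 0.5994 -0.0773  0.1483] z 0.0293 2155
 lid (array([ 0.59581543, -0.07352708]), 149.7364959716797, 91.49369049072266, np.float64(99.66992092132568)) 0.0778 mean [ 0.6023 -0.0768  0.0778]
  tag 0.72 r 0.076 ang -80.7
  rib 0.72 r 0.133 ang -160.9
  scanner_window 0.94 r 0.239 ang -107.5
  scanner_window 0.32 r 0.084 ang -14.6
 scanner mask 0.58 2056 [ 0.53  -0.368  0.1  ] (array([ 0.52201086, -0.35393637]), 108.11691284179688, 69.83224487304688, np.float64(75.21723175048828))
top plate fit [ 0.5988 -0.0728  0.1484] z 0.0301 2366
 lid (array([ 0.59831622, -0.07233784]), 155.43736267089844, 91.228759765625, np.float64(98.48697662353516)) 0.0787 mean [ 0.598  -0.0625  0.0788]
  tag 0.78 r 0.082 ang -83.9
  rib 0.85 r 0.131 ang -161.8
  scanner_window 0.72 r 0.241 ang -106.1
  scanner 0.29 r 0.136 ang -158.5
 scanner mask 0.81 1731 [ 0.51  -0.352  0.12 ] (array([ 0.52003644, -0.34937204]), 106.15596771240234, 65.5584716796875, np.float64(74.24381256103516))
17.3 [ 0.47335952 -0.13204862  0.04648089] [-0.323  0.139  2.162 -0.     0.844  0.833] 
 [[ 0.403 -0.003  0.915]
 [-0.915  0.001  0.403]
 [-0.002 -1.    -0.002]]
```

Request:
{"op": "jog_arm", "data": {
  "increments": [
    [-0.011,0,0.0005,0.002,0.08,0,0],
    [-0.011,0,0.0005,0,0.08,0,0],
    [-0.011,0,0.0005,0,0.08,0,0],
    [-0.011,0,0.0005,0,0.08,0,0],
    [-0.005,0,0.0002,0,0.036,0,0],
    [0,0,0,0,0,0,0]
  ]
}}

```text
time: 18.05
tool_pos: [0.4621, -0.0859, 0.0468]
tcp_rot: [-1.235, 1.172, -1.174]
wrist_force: [0.2, -0.0, -1.0]
width: 0.005
```

```bash
python3 m.py 7 | grep -v scn; python3 s.py 179.5 .138 .047
```

```text
scene plate fit [ 0.5993 -0.0773  0.1482] z 0.0292 2189
 lid (array([ 0.59839905, -0.07238371]), 150.465087890625, 94.82097625732422, np.float64(79.25588989257812)) 0.0778 mean [ 0.6034 -0.0759  0.0778]
  tag 0.76 r 0.088 ang -97.8
  rib 0.83 r 0.13 ang -178.4
  scanner_window 0.89 r 0.244 ang -107.1
 scanner mask 0.76 2054 [ 0.53  -0.368  0.1  ] (array([ 0.52202399, -0.3541348 ]), 108.33987426757812, 68.34793090820312, np.float64(75.67584228515625))
top plate fit [ 0.5989 -0.0733  0.1486] z 0.03 2264
 lid (array([ 0.59950189, -0.0729282 ]), 156.23898315429688, 87.8984603881836, np.float64(78.98420715332031)) 0.0788 mean [ 0.6075 -0.0605  0.0789]
  tag 0.75 r 0.082 ang -107.5
  rib 0.76 r 0.131 ang 175.8
  scanner_window 0.86 r 0.242 ang -105.0
18.65 [ 0.46217212 -0.08608569  0.04679481] [-0.235  0.099  2.207 -0.004  0.836  1.289] 
 [[ 0.049 -0.001  0.999]
 [-0.999 -0.002  0.049]
 [ 0.002 -1.    -0.001]]
t 18.65 pos [ 0.4622 -0.0861  0.0468] r 0.1373 ang 184.5 phi 2.8 F [ 0.4 -1.2 -0.4] q [-0.24  0.1   2.21 -0.    0.84  1.29] w -0.0 tilt [ 0.002 -1.    -0.001]
tool shift [-0.0121 -0.0002 -0.0006] turn [0.001 0.057 0.002]
```

Request:
{"op": "jog_arm", "data": {
  "increments": [
    [-0.004,0,0,0,0.02,0,0],
    [-0.004,0,0.0001,0,0.02,0,0],
    [-0.002,0,0.0001,0,0.01,0,0],
    [0,0,0,0,0,0,0]
  ]
}}

```text
time: 19.15
tool_pos: [0.4621, -0.0759, 0.0468]
tcp_rot: [-1.21, 1.212, -1.215]
wrist_force: [-0.6, -1.9, 0.1]
width: -0.001
```

```bash
python3 s.py 179.5 .138 .047
```

```text
t 19.15 pos [ 0.4621 -0.0759  0.0468] r 0.1369 ang 180.3 phi -0.3 F [-0.6 -1.9  0.1] q [-0.21  0.1   2.21 -0.    0.84  1.37] w -0.0 tilt [ 0.003 -1.    -0.001]
tool shift [-0.0019 -0.0002 -0.0011] turn [0.001 0.004 0.003]
```

Request:
{"op": "jog_arm", "data": {
  "increments": [
    [0.006,0,0,0,0,0,0],
    [0.003,0,0,0,0,0,0],
    [0,-0.03,0,0,0,0,0],
    [0,-0.05,0,0,0,0,0],
    [0,-0.05,0,0,0,0,0],
    [0,-0.05,0,0,0,0,0],
    [0.045,-0.01,-0.02,0,0,0,0],
    [0.055,0,-0.02,0,0,0,0],
    [0.055,0,-0.02,0,0,0,0],
    [0.055,0,-0.02,0,0,0,0]
  ]
}}

```text
time: 20.4
tool_pos: [0.3808, -0.2984, 0.2451]
tcp_rot: [-1.212, 1.204, -1.211]
wrist_force: [0.9, -0.0, -0.7]
width: -0.002
```

Request:
{"op": "jog_arm", "data": {
  "increments": [
    [0.055,0,-0.02,0,0,0,0],
    [0.055,0,-0.02,0,0,0,0],
    [0.055,0,-0.02,0,0,0,0],
    [0.055,0,-0.02,0,0,0,0],
    [0,0,0,0,0,0,0]
  ]
}}

```text
time: 21.02
tool_pos: [0.2944, -0.5298, 0.2457]
tcp_rot: [-1.207, 1.207, -1.218]
wrist_force: [0.4, 0.1, -0.4]
width: -0.001
```

```bash
python3 m.py 8; python3 m.py 9 | grep -E "lid|tag|window|mask|top|scene"; python3 -c "
import cv2
a=cv2.imread('pics/top8.png')[70:330,180:500];cv2.imwrite('pics/top8c.png',cv2.resize(a,None,fx=2.3,fy=2.3,interpolation=2))
a=cv2.imread('pics/scene8.png')[100:340,120:440];cv2.imwrite('pics/scene8c.png',cv2.resize(a,None,fx=2.3,fy=2.3,interpolation=2))"
```

```text
scene plate fit [ 0.5997 -0.0771  0.148 ] z 0.0292 2209
 lid (array([ 0.59925543, -0.07288714]), 149.86642456054688, 93.99590301513672, np.float64(75.23988342285156)) 0.0777 mean [ 0.6038 -0.0756  0.0778]
 scn 0.02 0.06 512 [ 0.522 -0.379  0.028] (array([ 0.51745996, -0.37890262]), 86.98353576660156, 80.72176361083984, np.float64(108.28675651550293))
 scn 0.06 0.1 141 [ 0.522 -0.393  0.082] (array([ 0.51935089, -0.39100183]), 40.75598907470703, 22.77716827392578, np.float64(86.14310455322266))
 scn 0.1 0.15 446 [ 0.541 -0.344  0.134] (array([ 0.5366889 , -0.34541504]), 106.5782241821289, 65.382080078125, np.float64(94.49899625778198))
 scn 0.15 0.21 696 [ 0.528 -0.366  0.168] (array([ 0.52227167, -0.35534216]), 106.46947479248047, 59.43772506713867, np.float64(71.9586181640625))
  tag 0.83 r 0.087 ang -105.3
  rib 0.72 r 0.133 ang 171.7
  scanner_window 0.63 r 0.245 ang -104.6
 scanner mask 0.97 2043 [ 0.53  -0.369  0.1  ] (array([ 0.52296027, -0.35440155]), 107.53227233886719, 65.49897003173828, np.float64(74.8332290649414))
top plate fit [ 0.5991 -0.0733  0.1487] z 0.0301 3141
 lid
[... 1190 characters left out ...]
0292 2229
 lid (array([ 0.599159  , -0.07248976]), 150.15171813964844, 91.45260620117188, np.float64(74.43431091308594)) 0.0777 mean [ 0.6039 -0.0753  0.0777]
  tag 0.84 r 0.087 ang -113.9
 scanner mask 0.91 1993 [ 0.53  -0.369  0.099] (array([ 0.52363324, -0.35253162]), 104.02129364013672, 65.4015121459961, np.float64(73.01055908203125))
top plate fit [ 0.5988 -0.0733  0.1487] z 0.0301 3139
 lid (array([ 0.59890417, -0.07329698]), 157.28213500976562, 90.02381896972656, np.float64(74.86857604980469)) 0.0787 mean [ 0.5977 -0.0694  0.0788]
  tag 0.68 r 0.081 ang -113.2
  scanner_window 0.95 r 0.243 ang -105.5
 scanner mask 0.71 8 [0.795 0.015 0.011] (array([0., 0.]), 0.0, 0.0, np.float64(0.0))
```

View pics/top8c.png

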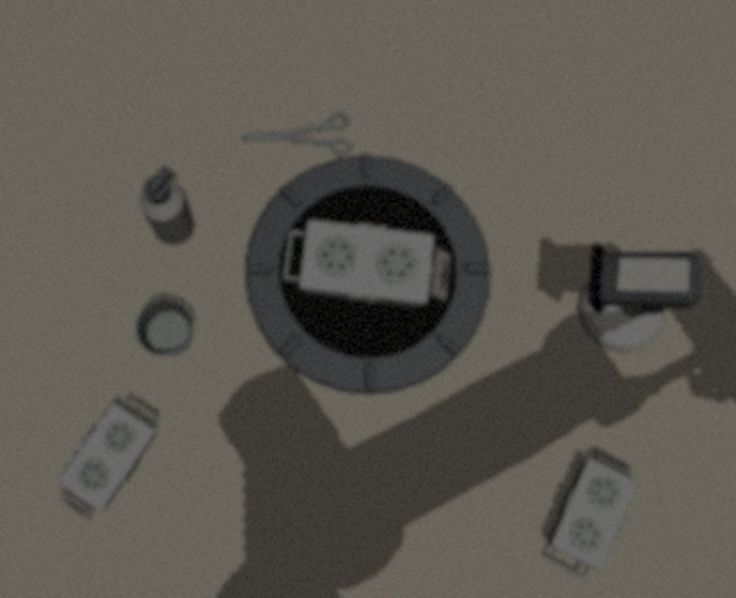

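View pics/scene8c.png

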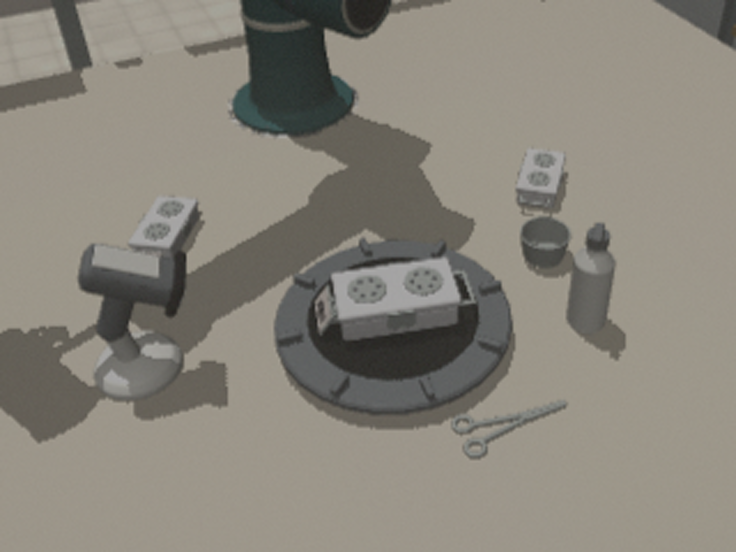

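The top picture shows the container's tag plate at crop (440,272), pointing at the scanner nose at (598,275). The wire bow handle is on the far end. The scene picture agrees, and the bottle, cup, forceps and container are all where they were. Handing in.

```bash
python3 -c "
from h import *
print(bot.finish_job())"
```

```text
the job is handed in; nothing more can be done
None
```

I turned the turntable about 172° clockwise so the tagged end of the container faces the scanner, then moved the arm clear and handed the job in. I did it in four strokes with the shut fingertips against the finger ribs.

- **Alignment:** the tagged end points at about −105.2° (75.2°/74.6° and 74.4°/74.9° from the two views, less 180°). The scanner lies at about −105.6° by its position and its axis. They agree to about 0.5°, with a measuring error of about 1°.
- **Disagreeing readings:** the trained network's tag angle scattered between −103° and −114°. I relied on the shape of the lid in the depth images and on the pictures instead.
- **Container:** its lid centre stayed within about 4 mm of the plate's axis throughout. The fingers ran outside its reach and I saw no sign of contact.
- **Surroundings:** in the last pictures the spray bottle, gallipot, forceps and the two other containers look unmoved.
- **Forces and time:** wrist force at each reading stayed at a few newtons. The job took about 22 s of the 64 s allowed.

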